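# Latch the stock case shut

## Robot

A 6-joint arm with a two-finger parallel gripper is mounted at the origin on the work surface. World frame = base frame: x ahead of the robot, y to its left, z up, the work surface at z = 0. Lengths are in m, angles in rad, forces in N, time in s.
With the tool pointing down it reaches from about 0.2 to 0.875 m from the base axis. Payload 3.4 kg.
Tool frame: the origin (TCP) lies between the finger pads; the fingertips stand 8 mm ahead of it and the grasp point (between the pads) lies 11 mm behind it; z points along the fingers, y is the line along which they close (so a half turn about z gives the same grasp; the last joint's range is limited). The gripper opens to 94 mm and grips with 3 to 60 N. Pads are 16 mm wide; open, the fingers measure 119 mm over their backs; the gripper's body (75 mm by 177 mm) begins 78 mm behind the grasp point.
Start: joints at [1.171, 0.276, 1.505, -0, 1.361, -0.121], TCP at [0.158, 0.553, 0.213] pointing down, gripper open.
Joint ranges: [-2.89, 2.89], [-0.75, 2.08], [0.22, 2.7], [-1.18, 4.32], [0.11, 2.71], [-2.7, 2.7]. Speed limits (rad/s): [2.57, 2.57, 3.14, 3.14, 3.14, 3.14].

## Interface

Orientations are given as a unit quaternion [w, x, y, z].
In Python, from plant import readout, optics, job gives the robot as it stands. The module is installed in compiled form; this text tells all that it offers.
- The arm moves only by the tool move_arm, never from a script. Its argument "increments" is a list of rows, each a list of 5 numbers: the gripper's target within -1 to 1 (fully open at 1, half-way at 0, shut at -1), then the shift along the world's x, y, z in cm, then the turn about the world's z in degrees. A call has 1 to 10 rows; each row shifts and turns the commanded pose from where the row before left it; what a row does not reach is not made up. A row lasts 1/12 s, in which the tool goes at most 41.7 mm and 7.16 degrees, less where a joint would pass 70% of its speed; a pose out of reach is approached as far as the arm can. A call is refused whole if a number of a shift passes 4.17 or a number of a turn 7.16, either way. A call with a gripper value outside its range is refused whole. The fingers move at their own pace and stop on an object; "squeeze" is the grip in N (left out, the last holds). Time passes only in rows, so rows that do not move let the fingers close. It gives the time, the measured TCP pose, the force, the opening and the grip force at its end, in the units of the state.
- readout.sense(): the state, without advancing time (a new reading comes with each control period).
- optics.get_image(name): name is "scene" or "side" or "wrist"; returns a dict with "pixels" (480x640x3 uint8, blue, green, red), "fx", "fy", "cx", "cy" (pixels), "R" (3x3) and "t" (3): a world point X has camera coordinates R X + t; the wrist camera has in their place "T_tool_cam" (4x4, takes a point from camera to tool coordinates, whose origin is the TCP and whose axes are the flange's). Camera axes: x right, y down, z forward; pixel columns grow to the right and rows downward; lengths in m; the calibration is good to about 2 mm. A picture is of the moment at which its call begins: read the wrist's pose just before it. There is no depth.
- job.finish_job(): hands the job in; it is judged then, once.
The state is a dict: "time_s": time; "q": joint angles; "qd": joint speeds; "joint_torque": joint torques, N m; "ee_pos": TCP position; "orientation": TCP orientation; "wrist_force": force on the tool from outside, world axes, zero at the start; "torque": the same for the moment, N m; "width": opening from 0.0 (shut) to 1.0 (fully open); "grip_force": force on a finger pad.
Only numpy, scipy, OpenCV 4.12 (cv2) and the standard library are available. Lean on these libraries where they do the work, as an engineer would, in place of code of your own. Each camera call takes 0.05 s, during which the arm holds its last target. There are 200 camera calls.

## Task

Close up the grey steel case on the stock-room bench: swing its lid down, flip the latch's wire loop up and over behind the lip of the keeper on the lid's front, then press the latch lever all the way down until it lies flat on the case's front and holds the lid drawn tight on its springy seal. Leave the other things on the bench where they are.

Things in the scene. Friction and masses are not known exactly. Their poses are not given: they have to be found in the camera images.
- case: Heavy grey steel case with dark corner irons (does not move), 180 mm deep (its x), 240 wide (its y); lower half 100 mm high, 133 with the lid shut. Origin: centre of its underside; z up; its front faces its own -x, mostly sideways to the robot. At mid-front (y = 0) the latch: a steel lever, and a wire loop hinged on the lever.
- lid_hinge (a point): Middle of the lid's hinge line, at the rear upper edge of the case (case frame 90, 0, 102.5 mm). The hinge line runs along the case's y. Its axes are the case's.
- lid (a joint): Lid angle, rad: 0 = shut tight, grows as the front edge rises. A stiff hinge (about 3 N at the front edge) holds it at any angle. Rubber strips under the front edge stop it at about 0.03 when it is merely closed and let go; they yield to about 16 N there and push it up again, so only the latch holds it at 0.
- lid_front (a point): Point on the lid's flat top, 15 mm behind its front edge, at mid width: 165 mm in front of the hinge line and 30 mm above it when shut. Moves with the lid; its axes are the lid's (-x towards the front edge, z out of the top).
- keeper (a point): Rest place of the loop's cross bar, in the keeper's groove: a steel ledge 24 mm wide at mid lid front (lid frame: 185 mm before the hinge line, 10 above) with an upturned lip at its outer end. Groove 10 mm wide between lid face and lip; lip top 3 mm above this point, lip's outside 13 mm from the lid face, which rises 20 mm above this point. Axes: the lid's (-x outwards).
- lever (a joint): Lever angle, rad: 0 = closed (pointing straight down, flat along the front), 1.57 = straight out, 2 to 2.25 = out and up, as it starts (stop at 2.3). Stays where left. With the loop hooked, pressing needs up to about 8 N near its end; below about 0.2 the seal's pull snaps it shut over centre.
- lever_pivot (a point): The lever's pivot, 14 mm in front of the front wall, 80 mm above the bench (case frame -104, 0, 80 mm). The loop's axle sits on the lever 22 mm from it: with the lever at angle q, 22 sin(q - 0.2) mm further out from the case than the pivot and 22 cos(q - 0.2) mm lower.
- lever_tip (a point): Point on the lever plate's outer face near its end, 48 mm from the pivot. Plate 24 mm wide, 3 thick; the outer face (away from the case when closed, up when sticking out) lies 3 mm from the plane through the pivot; from 47 mm on a 12 mm lip curls outwards.
- loop (a joint): Loop angle on the lever, rad. Loop minus lever = lean from vertical: positive away from the case, negative towards it. Starts near 2.79, its stop, leaning out. Swings freely: pushed past upright towards the case it falls by itself against the lid's front face above the keeper (if the lid is down); else it falls back out to its stop.
- loop_bar (a point): Middle of the loop's cross bar: 5 mm round steel, 44 mm long, parallel to the front, on two 5 mm side rods, 54 mm from the bar to the loop's axle on the lever. With the loop over the keeper and the lever up, pressing the lever down draws the bar into the groove behind the lip, then pulls the lid down.
- oil_filter: round oil filter, off-white with a dark foot and a fluted top, 74 mm across, 85 mm tall, standing beside the case. Bystander, to be left alone. Origin at its underside.
- bearing: flat steel bearing ring, 72 mm across, 34 mm tall, beside the case. Bystander, to be left alone. Origin at its underside.
- blue_carton: blue carton 130 x 80 x 55 mm. Bystander, to be left alone. Origin at its underside.
- black_carton: flat black carton 170 x 60 x 45 mm. Bystander, to be left alone. Origin at its underside.
- tape_roll: cardboard-brown roll of tape, 100 mm across, 48 mm tall. Bystander, to be left alone. Origin at its underside.
- spray_can: grey spray can, 54 mm across, 160 mm tall. Bystander, to be left alone. Origin at its underside.
- wrench: steel wrench lying on the bench. Bystander, to be left alone. Origin at its underside.

How it is judged:
On the way, in this order (a step that is already met when the one before it is completed fails the run):
1. the lid is down on its seal (value of joint lid below 0.05 rad), for 0.2 s.
2. the loop's cross bar is over the keeper, behind its lip (x of loop_bar in the frame of keeper between -0.0055 and 0.006 m and z of loop_bar in the frame of keeper between -0.003 and 0.018 m), for 0.2 s.
At the end, for the whole second after the job is handed in: The lid is drawn tight (lid angle below 0.012 rad), the lever lies flat along the case's front (below 0.12 rad) and the loop's cross bar sits in the keeper's groove behind the lip (within 5 mm across and 4 mm in height of the keeper point), all staying so by themselves (value of joint lid below 0.012 rad and value of joint lever below 0.12 rad and x of loop_bar in the frame of keeper between -0.005 and 0.005 m and z of loop_bar in the frame of keeper between -0.004 and 0.004 m); the robot touches nothing.
It fails at once if one of the other things is moved by more than 30 mm (distance of any of oil_filter, bearing, blue_carton, black_carton, tape_roll, spray_can, wrench from where it was at the start of the episode above 0.03 m).
It also fails if it takes over 51 s, if anything falls off the work surface, if the arm or the gripper's body presses on something with over 40 N, if the wrist force passes 120 N, or if a joint passes its speed limit or range.

## Working session

There is one attempt and no reset: what is moved stays moved. The work goes in short steps, Python scripts to look and compute and a tool call to move; the robot and the scene stay as the last step left them, time stands still between calls to the robot, and variables do not carry over. Pictures are saved under pics/ and viewed, at most 10 in all, crops included, and the job is handed in when it is done.

Besides the shell and the picture viewer there is one more tool, called after "Call:" in YAML: its name, and indented under it one key for each argument. move_arm: Moves the arm, as the interface text tells. Its arguments: {"type":"object","properties":{"increments":{"type":"array"},"squeeze":{"type":"number"}},"required":["increments"]}

```bash
mkdir -p pics; cat > h.py <<'E'
import numpy as np, cv2, json
from plant import readout, optics
def grab(n,f):
    d=optics.get_image(n); cv2.imwrite(f'pics/{f}.png',np.array(d['pixels'])); 
    json.dump({k:np.array(v).tolist() for k,v in d.items() if k!='pixels'},open(f'pics/{f}.json','w')); return d
def load(f): return {k:np.array(v) for k,v in json.load(open(f'pics/{f}.json')).items()}
def ray(d,u,v):
    c=np.array([(u-d['cx'])/d['fx'],(v-d['cy'])/d['fy'],1.]); R=d['R']
    o=-R.T@d['t']; return o,R.T@c
def onz(d,u,v,z):
    o,r=ray(d,u,v); return o+r*(z-o[2])/r[2]
def tri(d1,p1,d2,p2):
    o1,r1=ray(d1,*p1); o2,r2=ray(d2,*p2)
    s=np.linalg.lstsq(np.c_[r1,-r2],o2-o1,rcond=None)[0]
    a=o1+r1*s[0]; b=o2+r2*s[1]; return (a+b)/2,np.linalg.norm(a-b)
def proj(d,X):
    c=d['R']@np.array(X)+d['t']; return np.array([d['fx']*c[0]/c[2]+d['cx'],d['fy']*c[1]/c[2]+d['cy']])
E
python3 - <<'E'
from h import *
for n in('scene','side'):
    d=grab(n,n+'0'); print(n,-np.array(d['R']).T@np.array(d['t']),d['fx'])
print(readout.sense())
E
```

```text
scene [1.13841799 0.37509788 1.17724824] 460.29203119236485
side [-0.0460471  -1.06778206  1.03778638] 533.5471884538018
{'time_s': 0.1, 'q': array([ 1.17095925e+00,  2.76520364e-01,  1.50599653e+00,  6.20465908e-06,
        1.36069261e+00, -1.20982560e-01]), 'qd': array([ 0.0003254 , -0.00111474, -0.00262967,  0.00178263,  0.00035665,
       -0.00050437]), 'joint_torque': array([ 1.93117150e-03, -4.05459774e+01, -2.37782836e+01,  7.04662688e-02,
        2.98315845e-02, -4.08077983e-05]), 'ee_pos': array([0.1580718 , 0.55233403, 0.21270171]), 'orientation': array([-2.11081429e-04,  1.38976551e-01,  9.90295342e-01, -7.80386095e-04]), 'wrist_force': array([-0.15124285, -1.09503445, -0.18605066]), 'torque': array([-0.06025557, -0.00081475,  0.0241904 ]), 'grip_force': 0.0, 'width': 0.9983122226737345}
```

View pics/scene0.png

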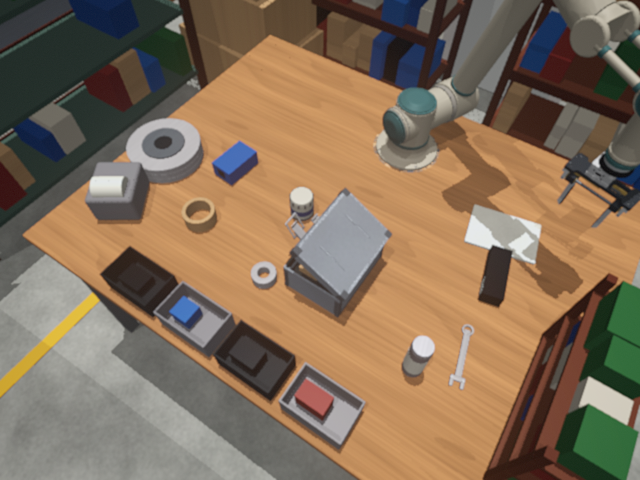

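View pics/side0.png

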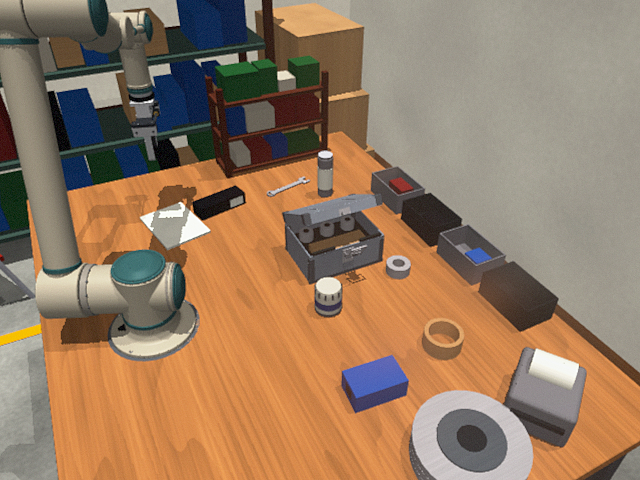

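The scene view has the case at about (338,252) with its lid part open and its front towards the filter (302,203). The side view shows the front face from (290,250) to (383,265), with the latch near (352,260). I'll zoom in on both for corner pixels.

```bash
python3 - <<'E'
from h import *
a=cv2.imread('pics/scene0.png')[170:330,250:410]; b=cv2.imread('pics/side0.png')[180:300,270:430]
cv2.imwrite('pics/z1.png',cv2.resize(a,None,fx=3.75,fy=3.75,interpolation=cv2.INTER_CUBIC))
cv2.imwrite('pics/z2.png',cv2.resize(b,None,fx=5,fy=5,interpolation=cv2.INTER_CUBIC))
E
```

```text
(no output)
```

View pics/z1.png

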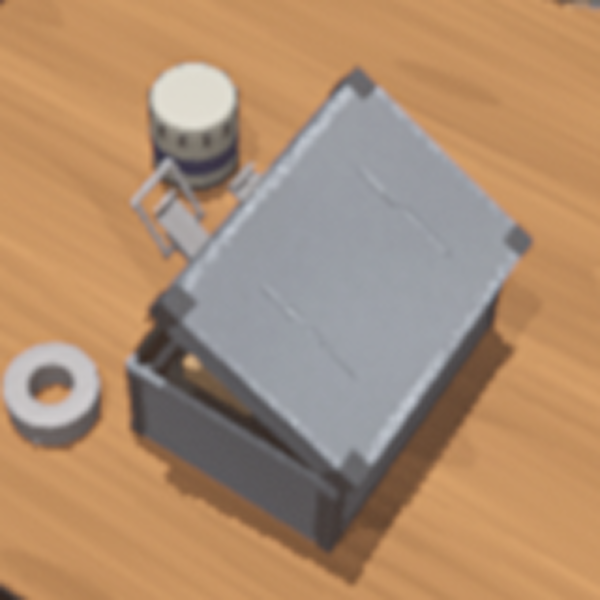

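View pics/z2.png

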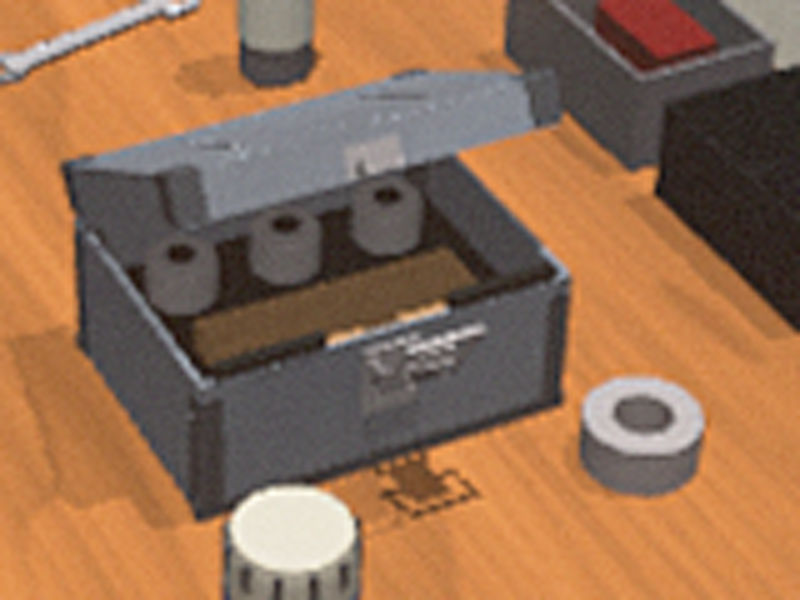

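The zooms show the latch lever and loop sticking out, with the loop bar near z1 (150,180). In z2 the front face corners are (207,383), (563,275), (198,518) and (560,408). Next I compute the case pose.

```bash
python3 - <<'E'
from h import *
from scipy.optimize import least_squares
S=load('scene0'); D=load('side0')
s=lambda u,v:(250+u/3.75,170+v/3.75); d=lambda u,v:(270+u/5,180+v/5)
# box points case frame
P=[(D,d(207,383),(-.09,.12,.1)),(D,d(563,275),(-.09,-.12,.1)),(D,d(198,518),(-.09,.12,0)),(D,d(560,408),(-.09,-.12,0)),(D,d(80,345),(.09,.12,0)),
 (S,s(130,362),(-.09,-.12,.1)),(S,s(137,432),(-.09,-.12,0)),(S,s(328,550),(.09,-.12,0))]
for c,p,x in P: print(np.round(onz(c,*p,x[2]),4))
def W(x,p): c,s_=np.cos(p[2]),np.sin(p[2]); return np.array([p[0]+c*x[0]-s_*x[1],p[1]+s_*x[0]+c*x[1],x[2]])
f=lambda p:np.concatenate([proj(c,W(x,p))-px for c,px,x in P])
r=least_squares(f,[.55,.2,1.2],loss='soft_l1'); print(r.x,np.round(f(r.x),1))
p=r.x
def lid(x,z,th): # lid frame rel hinge (neg x front)
    return (.09+x*np.cos(th)+z*np.sin(th)*1 , .1025 - x*np.sin(th)+z*np.cos(th))
# lid corners in scene: front (-y) top at (165,300)/(front +y) (358,72); rear(-y) (355,470), rear(+y) (525,240)
L=[(s(162,303),-.18,-.12),(s(358,70),-.18,.12),(s(350,475),0,-.12),(s(530,240),0,.12)]
def g(t):
    o=[]
    for px,x,y in L:
        X,Z=lid(x,.03,t[0]); o.append(proj(S,W((X,y,Z),p))-px)
    return np.concatenate(o)
q=least_squares(g,[.5]); print('lid',q.x,np.round(g(q.x),1))
# other things
t,e=tri(S,s(193,95),D,d(292,527)); print('filter top',t,e)
t,e=tri(S,s(50,382),D,d(643,413)); print('bearing',t,e)
# loop bar ends and lever end (scene only): intersect with case vertical planes
for n,px in (('bar1',(133,205)),('bar2',(170,163)),('rod bottom',(200,215)),('levertip',(170,210))):
    o,rr=ray(S,*s(*px)); c_,s_=np.cos(p[2]),np.sin(p[2])
    Rm=np.array([[c_,s_,0],[-s_,c_,0],[0,0,1]]); o2=Rm@(o-[p[0],p[1],0]); r2=Rm@rr
    for y in (-.022,-.012,0,.012,.022):
        k=(y-o2[1])/r2[1]; print(n,y,np.round(o2+k*r2,4))
E
```

```text
[ 0.4423 -0.0357  0.1   ]
[ 0.6717 -0.0381  0.1   ]
[ 0.4367 -0.0336  0.    ]
[ 0.6759 -0.0419  0.    ]
[0.4396 0.143  0.    ]
[ 0.6718 -0.0341  0.1   ]
[ 0.6752 -0.0316  0.    ]
[0.676  0.1415 0.    ]
[0.55651254 0.05408797 1.56416657] [-2.2  0.5  1.  -0.6 -0.   0.4 -0.9 -1.  -1.  -0.1 -1.7  0.6 -1.6 -0.7
  0.3  0.7]
lid [0.51089594] [-0.5  0.3 -0.5 -0.3  1.6  2.9  0.1 -0.1]
filter top [ 0.43777582 -0.14434973  0.08408568] 0.0035021412407923304
bearing [ 0.69218376 -0.09996487  0.03415432] 0.0033634543494295366
bar1 -0.022 [-0.1515 -0.022   0.1336]
bar1 -0.012 [-0.1601 -0.012   0.1149]
bar1 0 [-0.1703  0.      0.0924]
bar1 0.012 [-0.1806  0.012   0.07  ]
bar1 0.022 [-0.1891  0.022   0.0513]
bar2 -0.022 [-0.1147 -0.022   0.214 ]
bar2 -0.012 [-0.1226 -0.012   0.1967]
bar2 0 [-0.1321  0.      0.176 ]
bar2 0.012 [-0.1415  0.012   0.1553]
bar2 0.022 [-0.1494  0.022   0.138 ]
rod bottom -0.022 [-0.0904 -0.022   0.1706]
rod bottom -0.012 [-0.0979 -0.012   0.1526]
rod bottom 0 [-0.1068  0.      0.1309]
rod bottom 0.012 [-0.1157  0.012   0.1092]
rod bottom 0.022 [-0.1232  0.022   0.0912]
levertip -0.022 [-0.1172 -0.022   0.1551]
levertip -0.012 [-0.1251 -0.012   0.1367]
levertip 0 [-0.1346  0.      0.1148]
levertip 0.012 [-0.1441  0.012   0.0928]
levertip 0.022 [-0.152   0.022   0.0744]
```

Call:
move_arm:
  increments:
    - [-1,1.0,-1.32,1.5,-3.7]
    - [-1,2,-2.64,1.5,-3.7]
    - [-1,2,-2.64,1.5,-3.7]
    - [-1,2,-2.64,1.5,-3.7]
    - [-1,2,-2.64,1.2,-3.7]
    - [-1,2,-2.64,0,-3.7]
    - [-1,2,-2.64,0,-3.7]
    - [-1,2,-2.64,0,-3.7]
    - [-1,2,-2.64,0,-3.7]
    - [-1,2,-2.64,0,-3.7]
  squeeze: 20

```text
time_s: 0.93
ee_pos: [0.3486, 0.3005, 0.2853]
orientation: [-0.0, 0.447, 0.894, -0.0]
wrist_force: [0.3, 0.1, 0.0]
width: 0.327
grip_force: 0.0
```

Call:
move_arm:
  increments:
    - [-1,2,-2.64,0,-3.7]
    - [-1,2,-2.64,0,-3.7]
    - [-1,2,-2.64,0,-3.7]
    - [-1,2,-2.64,0,-3.7]
    - [-1,2,-2.64,0,-3.7]
    - [-1,2,-2.64,0,-3.7]
    - [-1,2,-2.64,0,-3.7]
    - [-1,2,-2.64,0,-3.7]
    - [-1,2,-2.64,0,-3.7]
    - [-1,2,-2.64,0,-3.7]

```text
time_s: 1.77
ee_pos: [0.5487, 0.0365, 0.285]
orientation: [-0.0, 0.708, 0.706, -0.0]
wrist_force: [0.4, -0.5, 0.0]
width: 0.005
grip_force: 0.0
```

Call:
move_arm:
  increments:
    - [-1,1,-1.32,-1,0]
    - [-1,0,0,-1.5,0]
    - [-1,0,0,-1.5,0]
    - [-1,0,0,0,0]

```text
time_s: 2.1
ee_pos: [0.5557, 0.0251, 0.2414]
orientation: [-0.003, 0.707, 0.708, -0.002]
wrist_force: [-0.4, 0.6, -0.6]
width: 0.005
grip_force: 0.0
```

Call:
move_arm:
  increments:
    - [-1,0,0,-1,0]
    - [-1,0,0,-1,0]
    - [-1,0,0,-1,0]
    - [-1,0,0,-1,0]
    - [-1,0,0,-1,0]
    - [-1,0,0,-1,0]
    - [-1,0,0,-1,0]
    - [-1,0,0,-1,0]
    - [-1,0,0,-1,0]
    - [-1,0,0,-0.6,0]

```text
time_s: 2.93
ee_pos: [0.5576, 0.0248, 0.1478]
orientation: [-0.001, 0.707, 0.707, -0.001]
wrist_force: [-1.3, -1.8, 2.4]
width: 0.008
grip_force: 1.0
```

Call:
move_arm:
  increments:
    - [-1,0,0,-0.2,0]
    - [-1,0,0,-0.1,0]
    - [-1,0,0,0,0]
    - [-1,0,0,0,0]

```text
time_s: 3.27
ee_pos: [0.5583, 0.0251, 0.1465]
orientation: [-0.0, 0.707, 0.707, 0.0]
wrist_force: [-0.0, -0.6, -0.2]
width: 0.001
grip_force: 0.0
```

Call:
move_arm:
  increments:
    - [-1,0,0,-0.2,0]
    - [-1,0,0,-0.2,0]
    - [-1,0,0,-0.1,0]
    - [-1,0,0,0,0]
    - [-1,0,0,0,0]
    - [-1,0,0,0,0]

```text
time_s: 3.77
ee_pos: [0.5588, 0.0245, 0.1431]
orientation: [0.001, 0.707, 0.707, 0.001]
wrist_force: [-1.2, -1.2, 7.4]
width: 0.006
grip_force: 3.8
```

```bash
python3 - <<'E'
from h import *
print(readout.sense()['wrist_force'])
grab('side','side1');grab('scene','scene1')
a=cv2.imread('pics/scene1.png')[170:330,250:410]; b=cv2.imread('pics/side1.png')[190:310,270:390]
cv2.imwrite('pics/z3.png',np.hstack([cv2.resize(x,(400,400),interpolation=cv2.INTER_CUBIC) for x in(a,b)]))
E
```

```text
[-1.23093959 -1.24065615  7.38368608]
```

View pics/z3.png

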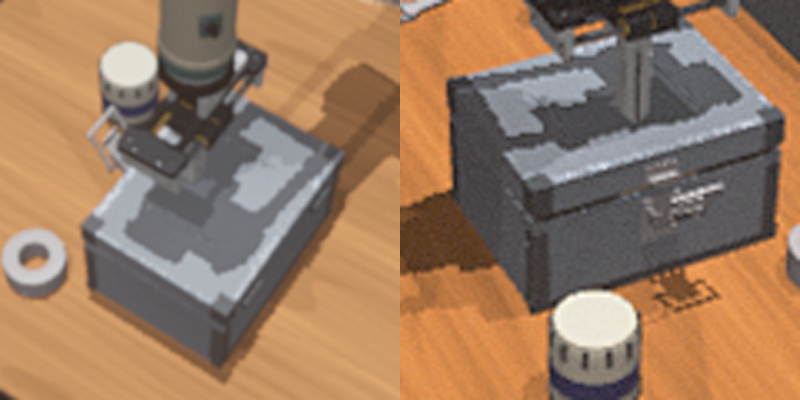

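The lid is down on its seal. I'll check the latch's world x using the keeper in the side view (348,241) before moving on.

```bash
python3 - <<'E'
from h import *
D=load('side1'); print(onz(D,270+263*.3,190+170*.3,.118)); print(onz(D,270+280*.3,190+195*.3,.095))
for X in((.557,-.097,.137),(.557,-.087,.11)): print(proj(D,X),proj(load('scene1'),X))
E
```

```text
[ 0.557666   -0.03982252  0.118     ]
[ 0.56894979 -0.05102916  0.095     ]
[359.07170407 247.0753609 ] [289.9173251  219.03895186]
[356.81958226 252.71434246] [293.22436103 226.23926113]
```

Call:
move_arm:
  increments:
    - [-1,0,0,2,0]
    - [-1,0,0,3,0]
    - [-1,0,-2,1,0]
    - [-1,0,-3,0,0]
    - [-1,0,-3,0,0]
    - [-1,0,-3,0,0]
    - [-1,0,-3,0,0]
    - [-1,0,-1,0,0]
    - [-1,0,0,0,0]
    - [-1,0,0,0,0]

```text
time_s: 4.7
ee_pos: [0.5581, -0.1247, 0.2013]
orientation: [-0.001, 0.707, 0.707, 0.0]
wrist_force: [-0.1, 0.5, 0.3]
width: 0.009
grip_force: 0.0
```

Call:
move_arm:
  increments:
    - [-1,0,0,-2,0]
    - [-1,0,0,-2,0]
    - [-1,0,0,-2,0]
    - [-1,0,0,-0.5,0]
    - [-1,0,0,0,0]
    - [-1,0,0,0,0]

```text
time_s: 5.2
ee_pos: [0.5587, -0.1241, 0.137]
orientation: [0.0, 0.707, 0.708, 0.0]
wrist_force: [0.7, 0.1, -0.3]
width: 0.003
grip_force: 0.0
```

Call:
move_arm:
  increments:
    - [-1,0,1,0,0]
    - [-1,0,0.7,0,0]
    - [-1,0,0.7,0,0]
    - [-1,0,0.7,0,0]
    - [-1,0,0.7,0,0]
    - [-1,0,0.7,0,0]
    - [-1,0,0.6,0,0]
    - [-1,0,0.5,0,0]
    - [-1,0,0.4,0,0]
    - [-1,0,0,0,0]

```text
time_s: 6.03
ee_pos: [0.5582, -0.0643, 0.1364]
orientation: [-0.0, 0.707, 0.708, 0.0]
wrist_force: [-0.6, 1.1, 0.1]
width: 0.004
grip_force: 0.0
```

```bash
python3 - <<'E'
from h import *
grab('side','side2');grab('scene','scene2')
a=cv2.imread('pics/scene2.png')[180:280,250:350]; b=cv2.imread('pics/side2.png')[190:290,300:400]
cv2.imwrite('pics/z4.png',np.hstack([cv2.resize(x,(400,400),interpolation=cv2.INTER_CUBIC) for x in(a,b)]))
E
```

```text
(no output)
```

View pics/z4.png

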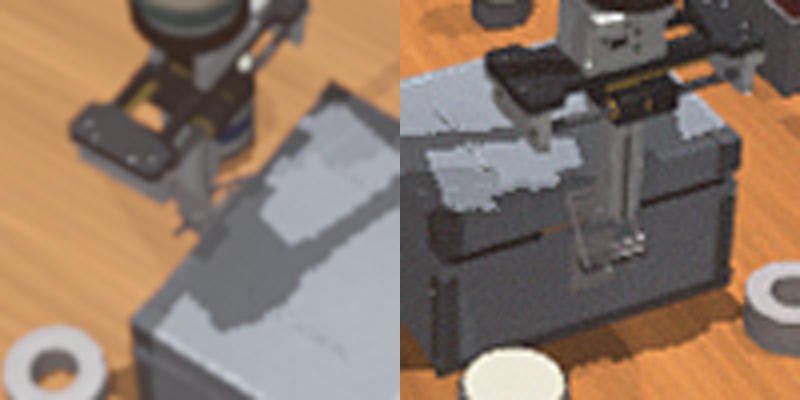

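The loop has fallen in against the lid's front, behind the finger. Next I press the lever down along its arc.

Call:
move_arm:
  increments:
    - [-1,0,0,-1,0]
    - [-1,0,0,-0.8,0]
    - [-1,0,0,-0.8,0]
    - [-1,0,-0.2,-0.5,0]
    - [-1,0,-0.3,-0.5,0]
    - [-1,0,-0.5,-0.5,0]
    - [-1,0,-0.6,-0.5,0]
    - [-1,0,0,0,0]
    - [-1,0,0,0,0]
    - [-1,0,0,0,0]

```text
time_s: 6.97
ee_pos: [0.5582, -0.0818, 0.0903]
orientation: [0.0, 0.707, 0.707, -0.0]
wrist_force: [0.5, -0.5, 0.5]
width: 0.005
grip_force: 0.0
```

```bash
python3 - <<'E'
from h import *
grab('side','side3');grab('scene','scene3')
a=cv2.imread('pics/scene3.png')[180:280,250:350]; b=cv2.imread('pics/side3.png')[200:280,310:390]
cv2.imwrite('pics/z5.png',np.hstack([cv2.resize(x,(400,400),interpolation=cv2.INTER_CUBIC) for x in(a,b)]))
E
```

```text
(no output)
```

View pics/z5.png

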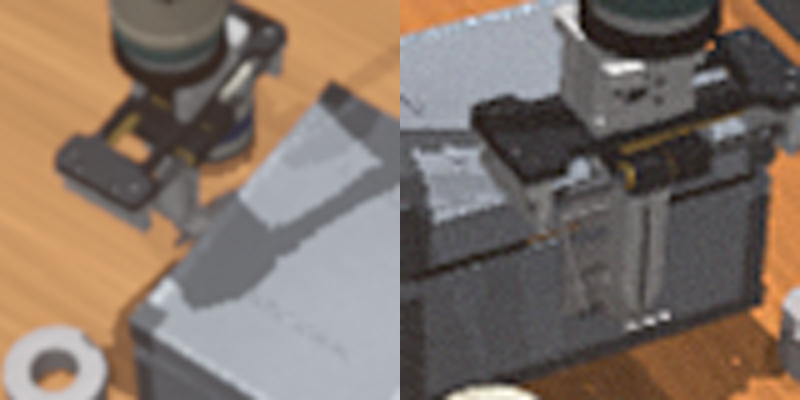

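The lever is now about straight out, with its tip shining at z5 (650,320), and the rods lead up to the lid at (565,220). I'll carry on round the arc.

Call:
move_arm:
  increments:
    - [-1,0,-0.2,-0.6,0]
    - [-1,0,0,-0.5,0]
    - [-1,0,0,-0.4,0]
    - [-1,0,0.15,-0.4,0]
    - [-1,0,0.2,-0.4,0]
    - [-1,0,0.3,-0.4,0]
    - [-1,0,0.3,-0.3,0]
    - [-1,0,0,0,0]

```text
time_s: 7.73
ee_pos: [0.5589, -0.0738, 0.0605]
orientation: [0.001, 0.707, 0.707, 0.0]
wrist_force: [1.1, -1.4, 0.5]
width: 0.004
grip_force: 0.7
```

Call:
move_arm:
  increments:
    - [-1,0,0.4,-0.3,0]
    - [-1,0,0.4,-0.1,0]
    - [-1,0,0.4,0,0]
    - [-1,0,0.3,0,0]
    - [-1,0,0.3,0,0]
    - [-1,0,0,0,0]
    - [-1,0,0,0,0]

```text
time_s: 8.32
ee_pos: [0.5585, -0.0618, 0.0562]
orientation: [0.004, 0.705, 0.709, -0.004]
wrist_force: [0.8, -18.4, -2.7]
width: 0.004
grip_force: 9.3
```

Call:
move_arm:
  increments:
    - [-1,0,0.2,0,0]
    - [-1,0,0,0,0]
    - [-1,0,0,0,0]
    - [-1,0,0,0,0]

```text
time_s: 8.65
ee_pos: [0.5585, -0.0618, 0.0562]
orientation: [0.005, 0.705, 0.709, -0.005]
wrist_force: [0.4, -23.8, -3.1]
width: 0.007
grip_force: 11.7
```

Call:
move_arm:
  increments:
    - [-1,0,-1.5,0.2,0]
    - [-1,0,-2,0.5,0]
    - [-1,0,-2,2,0]
    - [-1,0,-1,3,0]
    - [-1,0,0,4,0]
    - [-1,-3,0,2.5,0]
    - [-1,-4,0,0,0]
    - [-1,-4,0,0,0]
    - [-1,-4,0,0,0]
    - [-1,0,0,0,0]

```text
time_s: 9.48
ee_pos: [0.3991, -0.1152, 0.1771]
orientation: [-0.005, 0.707, 0.707, -0.002]
wrist_force: [0.2, 0.5, -0.6]
width: 0.004
grip_force: 0.0
```

```bash
python3 - <<'E'
from h import *
grab('side','side4');grab('scene','scene4')
a=cv2.imread('pics/scene4.png')[180:280,260:360]; b=cv2.imread('pics/side4.png')[200:280,310:390]
cv2.imwrite('pics/z6.png',np.hstack([cv2.resize(x,(400,400),interpolation=cv2.INTER_CUBIC) for x in(a,b)]))
E
```

```text
(no output)
```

View pics/z6.png

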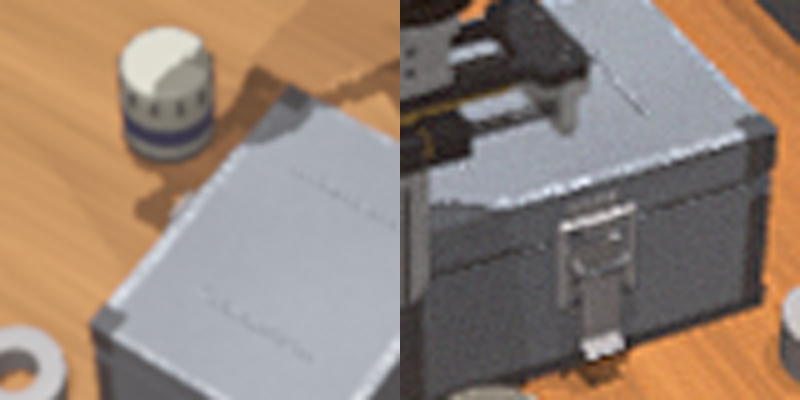

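The lever is flat, with its lip at z6 (603,345), and the loop bar is at the keeper, (565–633,215). I'll check numerically that the lid is drawn tight by comparing the lid edge before and after, then against projections.

```bash
python3 - <<'E'
from h import *
D=load('side4')
W=lambda x,y,z:(.5577-y,.054+x,z)
i1,i4=[cv2.cvtColor(cv2.imread(f'pics/side{k}.png'),7).astype(float) for k in(1,4)]
for x0 in(322,364,372):
  A=i1[195:270,x0:x0+8]; B=i4[195:270,x0:x0+8]
  # shear not needed: same columns; vertical shift by row-profile argmax of gradient
  for n,I in(('open',A),('now',B)):
    e=[]
    for c in range(8):
      g=np.diff(cv2.GaussianBlur(I[:,c:c+1],(1,3),0)[:,0]); k=int(np.argmin(g[5:-5]))+5
      w=-g[k-2:k+3]; w=np.clip(w,0,None); e.append(195.5+(w*np.arange(k-2,k+3)).sum()/w.sum())
    print(x0,n,np.round(e,1))
for t in(0,.03):
  c,s=np.cos(t),np.sin(t)
  P=lambda x,z:(.09+x*c+z*s,.1025-x*s+z*c)
  for n,x,z in(('edge',-.18,.03),('bar',-.185,.01),('barout',-.1965,.01)):
    X,Z=P(x,z); print(t,n,[np.round(proj(D,W(X,y,Z)),1) for y in((.0,-.06) if n=='edge' else(.0245,-.0245))])
b=i4[235:252,338:362].astype(int); print(b)
E
```

```text
322 open [243.  206.2 206.2 206.4 241.6 241.6 241.3 240.8]
322 now [211.9 211.7 211.3 210.9 210.8 210.5 210.4 241.4]
364 open [246.9 230.5 230.1 229.7 229.6 229.1 228.7 228.5]
364 now [231.6 231.4 231.2 230.8 230.6 230.1 229.8 229.5]
372 open [228.3 228.3 227.7 227.5 227.3 227.1 221.6 221.4]
372 now [229.4 229.3 228.7 228.5 228.2 228.  228.  222.5]
0 edge [array([348.4, 236.2]), array([366.9, 230.5])]
0 bar [array([341.4, 245.1]), array([356.6, 240.4])]
0 barout [array([343.3, 247.4]), array([358.6, 242.7])]
0.03 edge [array([348.3, 234.4]), array([366.8, 228.8])]
0.03 bar [array([341.4, 243.5]), array([356.6, 238.8])]
0.03 barout [array([343.3, 245.7]), array([358.6, 240.9])]
[[168 162 160 160 159 163 166 177 202 206 182 170 172 154 134 118 108  88
   73  80  81  84  86  84]
 [161 161 178 181 174 174 205 222 237 227 160 129 105 102  74  76  85  79
   81  89  90  87  84  90]
 [179 206 201 225 208 172 191 190 110  97  88  76  76  78  84  91  84  88
   87  91  89  89  95  88]
 [204 228 179 198 181 140  90  70  68  73  78  90  98  98 119  96  86  87
   90  89  89  87  95  87]
 [162 127 
[... 603 characters left out ...]
84  86 102 182 224 183 147 113 115  92  82  85  93  95  97  85  88
  104  89  91  90  91  90]
 [ 86  87  82  98 123 101  66  60  77  94  92  96  95  99 125 123  86  89
  105  80  90  87  88  89]
 [ 86  83  81  87 102  90  71  74  76  93  89  87  82 104 148 149  99  90
  106  84  90  92  92  91]
 [ 94  71  79  96 109  92  82  84  77  77  83  86  94  95  84  79  84  95
  103  86  85  90  92  90]
 [108  79  77  96 112 104  82  80  89  89  88  84  91  87  88  86  91  89
  106  81  87  86  83  93]
 [ 77  84  86  94 115 108  86  91  86  89  94  88  88  95  84  87 103 115
  100  83  89  89  85  93]
 [ 83  85  81  97 107  94  92  99  89  93  87  91  87  86  88  96 121 136
  103  81  86  91  87  88]]
```

The lid edge has dropped about 1 px to its θ≈0 line. The bar lies on the in-groove projection, where the outside-lip one would be about 3 px lower, and the lever reached its hard stop. I'm handing in.

```bash
python3 -c "
from plant import job; print(job.finish_job())"
```

```text
the job is handed in; nothing more can be done
None
```

I closed the lid, hooked the loop behind the keeper's lip, pressed the lever flat and handed the job in; the images showed the lid drawn tight and the robot clear, but no verdict came back.

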